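# Clear the bead-polishing wheel and turn it over by hand

### The job

Clear the bead-polishing machine and check that it runs free: pull the cabinet's top drawer about 11 cm open, lay the scraper from the machine's tool rest flat inside it, and leave the drawer open. Only then turn the wheel clockwise (as seen facing it) by its red handle, on past the brass pointer and then one full turn more, stopping with the handle at the pointer again. Do not knock the lamp, and leave everything else where it stands.

Things in the scene. Friction and masses are not known exactly. Their poses are not given: they have to be found in the camera images.
- machine: Bead-polishing machine, fixed. Wooden block 45 mm high (x -290 to +100, y +-110 mm), an inclined wheel and before it a level steel tool rest: 70 x 210 mm, centre x = -250, top z = 90 mm. Origin on the table; x points level from tool rest to back, z up. The wheel's axis leans 28 deg: out of the face it points along n = (-0.469, 0, 0.883); up the face is u = (0.883, 0, 0.469).
- hub (a point): Centre of the wheel's front face, on its axis, at (-120, 0, 150) mm in the machine's frame (axes as the machine's). The wheel is a pale pink disc, 180 mm across and 16 mm thick; a steel crank arm on its face stands up to 24 mm proud.
- wheel (a joint): Turn of the wheel, rad, counted through full turns: 0 with the handle at the brass pointer (up the face from the hub, along u), growing clockwise as seen facing the wheel face. It begins at -0.9 to -0.15, short of the pointer; 6.28 is one full turn past it. It stays where it is left (about 2 N at the handle turns it).
- grip (a point): Middle of the red handle: 70 mm from the wheel's axis, 52 mm out of the face along n. The handle is a round sleeve 25 mm in diameter, 50 mm long (25 mm either side of this point), its axis parallel to the wheel's (leaning 28 deg). It spins freely on its pin, so the gripper can keep one orientation all the way round.
- pointer (a point): The fixed brass pointer at the wheel's upper rim, 105 mm from the axis.
- lamp: Steel gooseneck lamp fixed to the machine (origin and axes as the machine's). Its head is a level bar 22 mm thick, 110 mm long along y, centred at (-48, 0, 374) mm, over the wheel's upper part, so that a tool cannot come straight down there; the neck runs behind it down to the block at (75, 80) mm.
- cab: Dark wooden cabinet, fixed, 240 (x) x 250 (y) x 140 mm high, two drawers one above the other with brass bar handles; origin under its centre, the drawers open towards its -x.
- cab_drawer0 (a joint): How far the top drawer is pulled out, m: 0 shut, at most 0.165; it begins up to 0.015 open.
- cab_drawer0_handle (a point): Middle of the top drawer's bar handle: a level bar 11 mm thick and about 120 mm long along the cabinet's y, 35 mm in front of the drawer front, 103 mm above the table; moves with the drawer.
- tray (a point): The top drawer's frame (axes as the cabinet's), at the centre of its underside, 74 mm above the table; moves with the drawer. Inside, the drawer measures 195 (x) by 208 mm (y); its floor is 6 mm above this point, its side rims 44 mm, the top of its front panel 54 mm.
- scraper: Loose hand scraper, 167 mm long, 90 g, lying across the tool rest: dark wooden handle 95 x 22 x 18 mm, brass ferrule, steel blade 16 mm wide, 4 mm thick. Origin on the underside of the middle of the wooden handle; x along the scraper to the blade tip, z up; the centre of mass lies about 20 mm from the origin towards the blade.
- butt (a point): Point 45 mm behind the scraper's origin, at the end of its wooden handle, half way up.
- tip (a point): Point near the scraper's blade tip, 115 mm ahead of its origin.
- polish: Amber jar with black lid, 52 mm across, 85 mm tall, on top of the cabinet; origin under its centre. Leave it.
- tin: Copper tin, 44 mm across, 35 mm tall, on the machine's block behind the wheel; origin under its centre. Leave it.
- beadcup: Small terracotta cup of beads, 68 mm across, 32 mm tall, on the table between cabinet and machine; origin under its centre. Leave it.
- mug: Blue mug, 76 mm across, 85 mm tall; origin under its centre. Leave it.
- hammer: Hammer lying on the table. Leave it.
- brush: Brush lying on the table. Leave it.
- bowl: Wooden bowl, 120 mm across, 45 mm tall; origin under its centre. Leave it.

How it is judged (in metres and radians):
On the way, in this order (a step that is already met when the one before it is completed fails the run):
1. the top drawer is pulled open by 80 mm or more (value of joint cab_drawer0 above 0.08 m), for 0.1 s.
2. the scraper lies inside the open drawer, released, with the wheel not yet turned (x of butt in the frame of tray between -0.1 and 0.1 m and y of butt in the frame of tray between -0.107 and 0.107 m and z of butt in the frame of tray between 0 and 0.04 m and x of tip in the frame of tray between -0.1 and 0.1 m and y of tip in the frame of tray between -0.107 and 0.107 m and z of tip in the frame of tray between 0 and 0.04 m and contact force between scraper and the fingers below 0.2 N and linear speed of scraper below 0.05 m/s and value of joint cab_drawer0 above 0.08 m and value of joint wheel below 0.3 rad), for 0.2 s.
3. the wheel is turned clockwise beyond half a turn past the pointer (value of joint wheel above 3.3 rad), for 0.05 s.
At the end, for the whole second after the job is handed in: The wheel stands still one full turn past the pointer (joint 6.28 within 0.2 rad, handle at the pointer), the top drawer is still at least 80 mm open, and the scraper lies at rest in it, both its end points inside the drawer walls and below 40 mm above the drawer's underside (value of joint wheel between 6.083 and 6.483 rad and velocity of joint wheel between -0.05 and 0.05 rad/s and value of joint cab_drawer0 above 0.08 m and x of butt in the frame of tray between -0.1 and 0.1 m and y of butt in the frame of tray between -0.107 and 0.107 m and z of butt in the frame of tray between 0 and 0.04 m and x of tip in the frame of tray between -0.1 and 0.1 m and y of tip in the frame of tray between -0.107 and 0.107 m and z of tip in the frame of tray between 0 and 0.04 m and contact force between scraper and the fingers below 0.2 N and linear speed of scraper below 0.05 m/s); the robot touches nothing.
It fails at once if the robot knocks the lamp (more than 8 N) (contact force between any of the arm, the fingers and lamp above 8 N).
It fails at once if another thing is moved by more than 25 mm (distance of any of polish, tin, beadcup, mug, hammer, brush, bowl from where it was at the start of the episode above 0.025 m).
It also fails if it takes over 72 s, if anything falls off the work surface, if the arm or the gripper's body presses on something with over 40 N, if the wrist force passes 120 N, or if a joint passes its speed limit or range.

### The arm

A 6-joint arm with a two-finger parallel gripper is mounted at the origin on the work surface. World frame = base frame: x ahead of the robot, y to its left, z up, the work surface at z = 0. Lengths are in m, angles in degrees, forces in N, time in s.
With the tool pointing down it reaches from about 0.35 to 0.875 m from the base axis. Payload 15.5 kg.
Tool frame: the origin (TCP) lies at the very end of the fingers, on their centre line; the grasp point (between the pads) lies 19 mm behind it; z points along the fingers, y is the line along which they close (so a half turn about z gives the same grasp; the last joint's range is limited). The gripper opens to 85 mm and grips with 20 to 120 N. Pads are 22 mm wide; open, the fingers measure 114 mm over their backs; the gripper's body (76 mm by 85 mm) begins 54 mm behind the grasp point. The pads swing forward as they close: fully open they stand 13 mm farther back than shut.
Start: joints at [-5.472, 28.281, 77.091, -0, 74.628, -5.472], TCP at [0.625, 0, 0.231] pointing down, gripper open.
Joint ranges: [-166.48, 166.48], [-47.26, 123.95], [12.59, 153.08], [-70.14, 250.14], [6.76, 159.57], [-176.63, 176.63]. Speed limits (degrees/s): [108.29, 108.29, 147.25, 172.46, 172.46, 172.46].

### API

Orientations are given as [roll, pitch, yaw] about the fixed x, y, z axes, in that order (R = Rz(yaw) Ry(pitch) Rx(roll)).
In Python, from rig import state, imaging, job gives the robot as it stands. The module is installed in compiled form; this text tells all that it offers.
- The arm moves only by the tool arm_command, never from a script. Its argument "series" is a list of rows, each a list of 5 numbers: the shift along the tool's x, y, z each as a share of 25 mm, from -1 to 1, then the turn about the tool's z as a share of 6 degrees, from -1 to 1, then the closure, from 0 (fully open) to 1 (shut). In form: [[x, y, z, spin, gripper], ...]. A call has 1 to 12 rows; each row shifts and turns the commanded pose from where the row before left it, along the tool's axes as they then stand; what a row does not reach is not made up. A row lasts 1/8 s, in which the tool goes at most 62.5 mm and 10.7 degrees, less where a joint would pass 70% of its speed; a pose out of reach is approached as far as the arm can. A call with a number of a shift or a turn outside -1 to 1 is refused whole. A call with a gripper value outside its range is refused whole. The fingers move at their own pace and stop on an object; "grip_force" is the grip in N (left out, the last holds). Time passes only in rows, so rows that do not move let the fingers close. It gives the time, the measured TCP pose, the force, the opening and the grip force at its end, in the units of the state.
- state(): the state, without advancing time (a new reading comes with each control period).
- imaging.snapshot(name): name is "scene" or "side" or "wrist"; returns a dict with "color" (420x560x3 uint8, red, green, blue), "range_z" (420x560 float32, m along the optical axis (not along the pixel's ray), 0 where there is no reading), "camera_matrix" (3x3 intrinsics, pixels), "rvec" (rotation vector, rad) and "tvec" (3), from world to camera coordinates, as OpenCV has them; the wrist camera has in their place "tool_from_camera" (4x4, takes a point from camera to tool coordinates, whose origin is the TCP and whose axes are the flange's). Camera axes: x right, y down, z forward; pixel columns grow to the right and rows downward; lengths in m; the calibration is good to about 2 mm. A picture is of the moment at which its call begins: read the wrist's pose just before it.
- job.close_job(): hands the job in; it is judged then, once.
The state is a dict: "t": time; "joints": joint angles; "joint_velocities": joint speeds; "tau": joint torques, N m; "ee_pos": TCP position; "tool_rot": TCP orientation; "ft_force": force on the tool from outside, world axes, zero at the start; "torque": the same for the moment, N m; "width": finger opening in m; "gripper_force": force on a finger pad.
Only numpy, scipy, OpenCV 4.12 (cv2) and the standard library are available. Lean on these libraries where they do the work, as an engineer would, in place of code of your own. Each camera call takes 0.05 s, during which the arm holds its last target. There are 200 camera calls.

## Working session

There is one attempt and no reset: what is moved stays moved. The work goes in short steps, Python scripts to look and compute and a tool call to move; the robot and the scene stay as the last step left them, time stands still between calls to the robot, and variables do not carry over. Pictures are saved under pics/ and viewed, at most 10 in all, crops included, and the job is handed in when it is done.

Besides the shell and the picture viewer there is one more tool, called after "Call:" by a JSON object that holds its "op" and its "data", one argument or row to a line. arm_command: Moves the arm, as the interface text tells. Shift numbers are shares of 25 mm and turn numbers shares of 6 degrees, none past 1 either way. Its arguments: {"type":"object","properties":{"series":{"type":"array","items":{"type":"array","items":{"type":"number"}}},"grip_force":{"type":"number"}},"required":["series"]}

```bash
mkdir -p pics; cat > h.py <<'E'
import numpy as np, cv2
from rig import state, imaging, job
def snap(n):
    s=imaging.snapshot(n); return s
def cloud(s):
    K=s["camera_matrix"];d=s["range_z"]
    v,u=np.indices(d.shape)
    P=np.stack([(u-K[0,2])/K[0,0]*d,(v-K[1,2])/K[1,1]*d,d],-1)
    R=cv2.Rodrigues(np.array(s["rvec"],float))[0];t=np.array(s["tvec"],float).ravel()
    W=(P-t)@R
    W[d==0]=np.nan
    return W
E
python3 - <<'E'
from h import *
print(state())
for n in("scene","side"):
    s=snap(n); np.savez(n+"0.npz",**s); cv2.imwrite(f"pics/{n}0.png",cv2.cvtColor(s["color"],cv2.COLOR_RGB2BGR))
    R=cv2.Rodrigues(np.array(s["rvec"],float))[0]; print(n,-R.T@np.array(s["tvec"]).ravel(),R[2])
E
```

```text
{'t': 0.0, 'joints': array([-5.47119958e+00,  2.83148432e+01,  7.71283511e+01, -2.06576065e-04,
        7.46283127e+01, -5.47098095e+00]), 'joint_velocities': array([-0.0518211 , -0.06088744,  0.03077784, -0.02003112,  0.06291675,
        0.03727823]), 'tau': array([-2.68344644e-03, -8.82162237e+01, -3.83866239e+01, -4.40739132e-04,
        1.02696815e-02,  1.38197843e-04]), 'ee_pos': array([6.24629762e-01, 4.34626000e-05, 2.30693488e-01]), 'tool_rot': array([-1.79928800e+02, -6.61936867e-03,  8.99998321e+01]), 'ft_force': array([-0.49772602, -0.38808389,  0.00156605]), 'torque': array([ 0.02568185,  0.00533912, -0.00532415]), 'gripper_force': 0.0, 'width': 0.08512596203505987}
scene [1.35197356 0.64324078 1.05560516] [-0.57748104 -0.47632495 -0.66304614]
side [ 0.1588195  -1.19382995  1.40117245] [ 0.23100728  0.66808882 -0.7073139 ]
```

View pics/scene0.png

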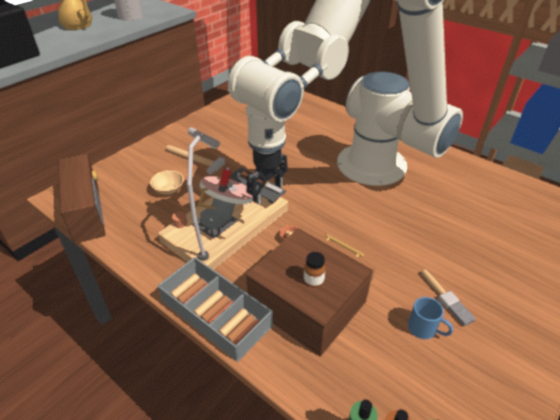

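View pics/side0.png

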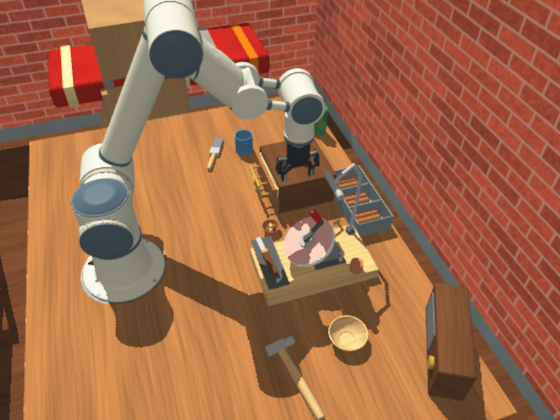

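The scene view shows the machine under the gripper with the lamp at (195,190), the cabinet with jar at (310,270) and brass bar at (345,245). The side view shows the pink wheel at (310,242) with red handle (315,217), the scraper on the rest at (270,262), the cup at (270,228), and the cabinet bar at (258,185).

```bash
cat > m.py <<'E'
from h import *
D={}
for n in("scene","side"):
    s=dict(np.load(n+"0.npz")); W=cloud(s); hsv=cv2.cvtColor(s["color"],cv2.COLOR_RGB2HSV).astype(int); D[n]=(W,hsv,s["color"])
    H,S,V=[hsv[...,i] for i in range(3)]
    z=W[...,2]
    roi=(W[...,0]>0.3)&(W[...,0]<1.1)&(abs(W[...,1])<0.6)
    pink=roi&(z>0.08)&(z<0.26)&(V>150)&(S>30)&(S<120)&((H<10)|(H>165))
    k=cv2.morphologyEx(pink.astype(np.uint8),cv2.MORPH_OPEN,np.ones((3,3)))>0
    P=W[k]
    c=np.median(P,0)
    for _ in range(6):
        u,sv,vt=np.linalg.svd(P-P.mean(0),full_matrices=False);nn=vt[2]*np.sign(vt[2][2])
        r=(P-P.mean(0))@nn; 
        P=P[abs(r)<max(0.003,1.5*r.std())]
    pts=P-P.mean(0); 
    e1=vt[0];e2=vt[1]
    (cx,cy),rad=cv2.minEnclosingCircle(np.stack([pts@e1,pts@e2],1).astype(np.float32))
    print(n,"pink",len(P),"n",nn,"yaw",np.degrees(np.arctan2(-nn[1],-nn[0])),"hub",P.mean(0)+cx*e1+cy*e2,"rad",rad)
    red=roi&(z>0.12)&(z<0.3)&((H<6)|(H>172))&(S>170)&(V>90)
    print(" red",red.sum(),np.nanmean(W[red],0),np.nanmin(W[red],0),np.nanmax(W[red],0), np.argwhere(red).mean(0))
    # bar handle
    br=roi&(H>15)&(H<32)&(S>110)&(V>90)&(W[...,1]>0.0)&(z>0.085)&(z<0.12)&(W[...,0]<0.7)
    Q=W[br]; print(" bar",len(Q))
    if len(Q)>5:
        m=np.median(Q,0);Q=Q[np.linalg.norm(Q-m,axis=1)<0.09]; q=Q-Q.mean(0);v=np.linalg.svd(q)[2][0];t=q@v
        print("  mid",Q.mean(0)+v*(t.max()+t.min())/2,"len",np.ptp(t),"dir",v,"ang",np.degrees(np.arctan2(v[1],v[0])))
    top=roi&(abs(z-0.14)<0.006)&(W[...,1]>0.02)
    l,lab,st,ce=cv2.connectedComponentsWithStats(top.astype(np.uint8))
    i=1+np.argmax(st[1:,4]); Q=W[lab==i]
    print(" top",cv2.minAreaRect((Q[:,:2]*1000).astype(np.float32)),len(Q))
    np.savez(n+"W.npz",W=W)
# top-down
g=np.zeros((600,800,3),np.uint8);zb=np.full((600,800),-1.)
for n in D:
    W,_,C=D[n];m=np.isfinite(W[...,2])&(W[...,2]<0.215)
    for p,c in zip(W[m],C[m]):
        i=int((0.45-p[1])*800);j=int((p[0]-0.2)*800)
        if 0<=i<599 and 0<=j<799 and p[2]>zb[i,j]-0.003:
            g[i:i+2,j:j+2]=c[::-1];zb[i:i+2,j:j+2]=p[2]
cv2.imwrite("pics/top0.png",g)
E
python3 m.py
```

```text
scene pink 235 n [-0.47252251  0.00303428  0.88131338] yaw -0.3679164953380005 hub [ 0.59010513 -0.20220604  0.14861839] rad 0.08046172559261322
 red 95 [ 0.6351202  -0.16116434  0.23348658] [ 0.61997462 -0.17276988  0.21297035] [ 0.65011098 -0.15111066  0.25255185] [176.77894737 224.88421053]
 bar 151
  mid [0.5355642  0.2111028  0.10706743] len 0.12596137583647668 dir [-2.75533951e-04 -9.99983317e-01 -5.76977991e-03] ang -90.01578719550754
 top ((702.8818359375, 209.61827087402344), (230.62892150878906, 252.47618103027344), 0.20180699229240417) 5801
side pink 270 n [-0.46946597  0.00886871  0.88290602] yaw -1.0822491129374914 hub [ 0.57914038 -0.19622596  0.14268778] rad 0.08478951454162598
 red 75 [ 0.62424735 -0.17563565  0.23419521] [ 0.60758949 -0.18270918  0.20862689] [ 0.64141023 -0.15511952  0.25329605] [215.98666667 315.62666667]
 bar 113
  mid [0.53824687 0.21214518 0.10570816] len 0.14478568598487204 dir [-0.03302863 -0.99930779  0.01711848] ang -91.8930226814138
 top ((700.6818237304688, 207.8952178955078), (229.67027282714844, 263.5098571777344), 0.5510401129722595) 1264
```

View pics/top0.png

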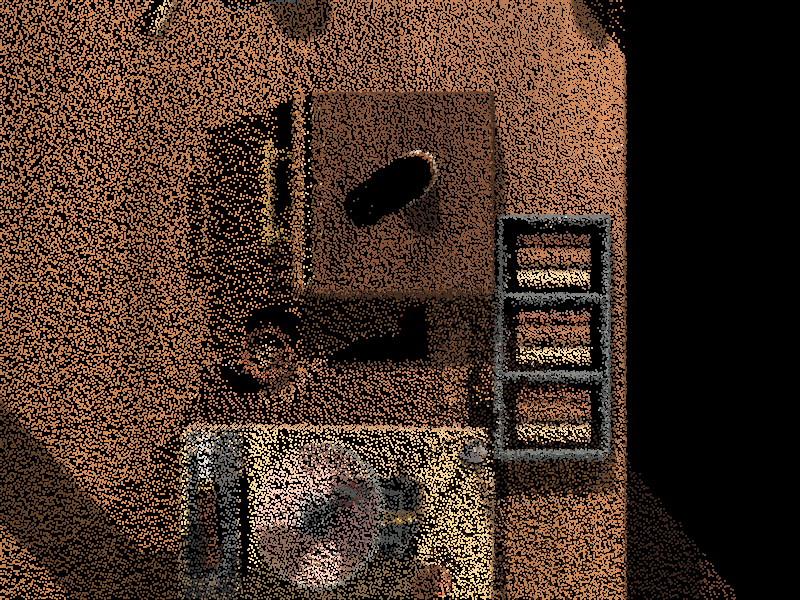

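The top-down map (800 px/m, x=0.2+col/800, y=0.45-row/800) shows machine and cabinet square to the world: scraper at col ~207, row 480-580, bar at (270,190), cup at (270,350). One more measurement: block edges, scraper, lamp, and gripper profile.

```bash
cat > m2.py <<'E'
from h import *
A=[];Cc=[]
for n in("scene","side"):
    s=dict(np.load(n+"0.npz")); W=cloud(s);A.append(W.reshape(-1,3));Cc.append(s["color"].reshape(-1,3))
    x,y,z=W[...,0],W[...,1],W[...,2]
    b=(abs(z-0.045)<0.006)&(x>0.38)&(x<0.85)&(y<-0.05)&(y>-0.35)
    P=W[b]; print(n,"block x",np.percentile(P[:,0],[0.5,1,99,99.5]),"y",np.percentile(P[:,1],[.5,1,99,99.5]))
    b=(abs(z-0.374)<0.03)&(x>0.6)&(x<0.9)&(y<-0.05)&(y>-0.4); P=W[b]
    hd=P[(P[:,0]<0.70)]; print(" lamp head",len(hd), hd.min(0) if len(hd) else 0, hd.max(0) if len(hd) else 0,np.median(hd,0) if len(hd) else 0)
    r=(z>0.082)&(z<0.125)&(x>0.42)&(x<0.515)&(y<-0.08)&(y>-0.33)
    P=W[r];C=s["color"][r]; hs=cv2.cvtColor(C[None],cv2.COLOR_RGB2HSV)[0].astype(int)
    rest=abs(P[:,2]-0.09)<0.005
    print(" rest",rest.sum(),np.percentile(P[rest],[1,99],axis=0))
    w=(hs[:,1]>70)&(P[:,2]>0.098)
    print(" scr wood",w.sum(), cv2.minAreaRect((P[w,:2]*1000).astype(np.float32)) if w.sum()>3 else 0)
    hi=(P[:,2]>0.096); print(" high",hi.sum(),cv2.minAreaRect((P[hi,:2]*1000).astype(np.float32)))
    # profile along y of the scraper
    for y0 in np.arange(-0.31,-0.09,0.015):
        q=(P[:,1]>y0)&(P[:,1]<y0+0.015)
        if q.sum()>2:
            t=q&(P[:,2]>0.0925)
            print("   %.3f"%y0,q.sum(),t.sum(),P[t].max(0).round(3) if t.sum() else "",np.median(P[t],0).round(3) if t.sum() else "",np.median(C[t],0) if t.sum() else "")
P=np.vstack(A); r=P-np.array([0.625,0,0.231]); r=r[(abs(r[:,:2])<0.13).all(1)&(r[:,2]>0.02)]
for z0 in np.arange(0.02,0.36,0.02):
    q=r[(r[:,2]>z0)&(r[:,2]<z0+0.02)]
    if len(q): print("prof",round(z0,2),len(q),np.percentile(q[:,:2],[2,98],axis=0).round(3).tolist())
s=dict(np.load("side0.npz"));cv2.imwrite("pics/crop_side.png",cv2.resize(cv2.cvtColor(s["color"][180:320,220:400],cv2.COLOR_RGB2BGR),None,fx=4,fy=4))
E
python3 m2.py
```

```text
scene block x [0.43850979 0.4441326  0.82693021 0.8318878 ] y [-0.30123303 -0.29959215 -0.08088591 -0.0769785 ]
 lamp head 273 [ 0.65895684 -0.25028163  0.35966875] [ 0.69911124 -0.13669291  0.40196356] [ 0.67528366 -0.17925491  0.38122682]
 rest 406 [[ 0.43166235 -0.29455067  0.08540929]
 [ 0.50297752 -0.08526908  0.09427795]]
 scr wood 50 ((464.0931091308594, -204.99533081054688), (24.81415557861328, 109.92776489257812), 0.6322613954544067)
 high 130 ((460.69879150390625, -173.8089141845703), (40.06273651123047, 168.4102020263672), 9.483570098876953)
   -0.310 4 0   
   -0.295 48 5 [ 0.487 -0.284  0.094] [ 0.481 -0.287  0.093] [53. 51. 50.]
   -0.280 49 8 [ 0.492 -0.268  0.096] [ 0.471 -0.272  0.093] [62.5 51.5 50. ]
   -0.265 41 14 [ 0.499 -0.25   0.11 ] [ 0.47  -0.253  0.103] [91.5 66.  50.5]
   -0.250 48 31 [ 0.491 -0.235  0.111] [ 0.471 -0.242  0.105] [80. 57. 47.]
   -0.235 27 10 [ 0.499 -0.222  0.109] [ 0.476 -0.231  0.099] [81.5 77.5 75. ]
   -0.220 4 0   
   -0.190 9 6 [ 0.477 -0.179  0.107] [ 0.467 -0.183  0.105] [99.5 68.  51. ]
   -0.175 14 8 [ 0.472 -0.165  0.11 ] [ 0.4
[... 2300 characters left out ...]
.018], [0.075, 0.017]]
prof 0.08 356 [[-0.071, -0.02], [0.072, 0.019]]
prof 0.1 436 [[-0.068, -0.02], [0.071, 0.02]]
prof 0.12 184 [[-0.039, -0.038], [0.04, 0.039]]
prof 0.14 303 [[-0.037, -0.039], [0.039, 0.039]]
prof 0.16 298 [[-0.036, -0.04], [0.039, 0.039]]
prof 0.18 254 [[-0.046, -0.049], [0.049, 0.048]]
prof 0.2 422 [[-0.045, -0.049], [0.048, 0.048]]
prof 0.22 403 [[-0.045, -0.047], [0.047, 0.047]]
prof 0.24 420 [[-0.045, -0.048], [0.047, 0.046]]
prof 0.26 243 [[-0.046, -0.047], [0.049, 0.045]]
prof 0.28 444 [[-0.046, -0.076], [0.05, 0.075]]
prof 0.3 489 [[-0.049, -0.083], [0.058, 0.083]]
prof 0.32 808 [[-0.056, -0.085], [0.063, 0.084]]
prof 0.34 1326 [[-0.126, -0.084], [0.061, 0.084]]
```

View pics/crop_side.png

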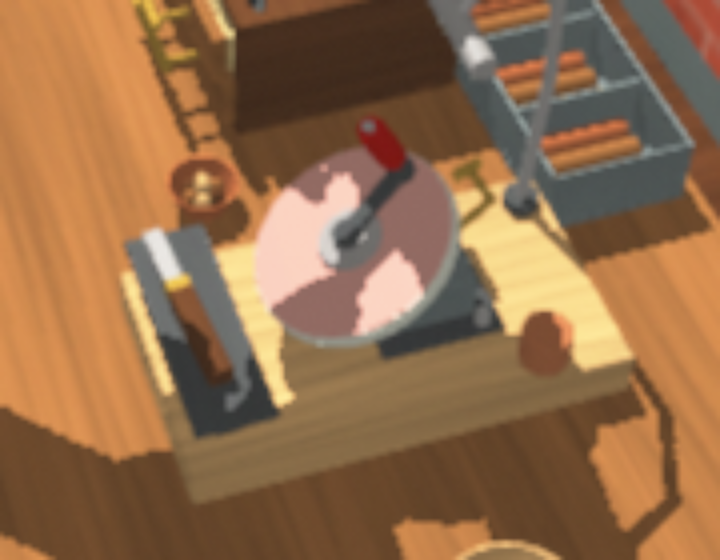

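The crop shows the scraper with blade towards +y (steel near crop (160,245), wooden butt near (215,375)), the handle short of the brass pointer (crop (470,185)), consistent with θ≈-0.5. The machine origin is ≈(0.717,-0.195) with yaw≈0. I move to the drawer bar now.

Call:
{"op": "arm_command", "data": {
  "series": [
    [0.94,-0.39,0.15,0,0.65],
    [0.94,-0.39,0.15,0,0.65],
    [0.94,-0.39,0.15,0,0.65],
    [0.94,-0.39,0.15,0,0.65],
    [0.94,-0.39,0.15,0,0.65],
    [0.94,-0.39,0.15,0,0.65],
    [0.94,-0.39,0.15,0,0.65],
    [0.94,-0.39,0.15,0,0.65],
    [0.92,-0.39,0.15,0,0.65],
    [0,0,0,0,0.65]
  ],
  "grip_force": 40
}}

```text
t: 1.35
ee_pos: [0.5357, 0.2127, 0.197]
tool_rot: [-179.9, 0.0, 90.1]
ft_force: [-0.7, -0.4, 0.4]
width: 0.0299
gripper_force: 0.0
```

```bash
cat >> h.py <<'E'
from scipy.spatial.transform import Rotation as Rn
def wrist():
    st=state(); s=imaging.snapshot("wrist")
    K=s["camera_matrix"];d=s["range_z"];v,u=np.indices(d.shape)
    P=np.stack([(u-K[0,2])/K[0,0]*d,(v-K[1,2])/K[1,1]*d,d],-1)
    T=np.array(s["tool_from_camera"]);P=P@T[:3,:3].T+T[:3,3]
    W=P@Rn.from_euler("xyz",st["tool_rot"],degrees=True).as_matrix().T+st["ee_pos"]
    W[d==0]=np.nan
    return s["color"],W
E
python3 - <<'E'
from h import *
C,W=wrist(); hsv=cv2.cvtColor(C,cv2.COLOR_RGB2HSV).astype(int);z=W[...,2]
m=(hsv[...,0]>15)&(hsv[...,0]<32)&(hsv[...,1]>110)&(z>0.1)&(z<0.115)&(W[...,0]<0.56)&(W[...,0]>0.5)
P=W[m];print(len(P),np.percentile(P,[2,50,98],axis=0))
m=(z>0.12)&(z<0.135)&(W[...,0]<0.62);print(m.sum(),np.percentile(W[m],[2,50,98],axis=0))
cv2.imwrite("pics/w1.png",C[...,::-1])
E
```

```text
3801 [[0.52726973 0.15160641 0.10342657]
 [0.53360076 0.21966839 0.10707825]
 [0.55794763 0.27056244 0.10909996]]
8807 [[0.5669401  0.10461225 0.12232837]
 [0.57485334 0.26571307 0.12733234]
 [0.59039816 0.32845281 0.13391389]]
```

Call:
{"op": "arm_command", "data": {
  "series": [
    [0,-0.12,0.89,0,0.65],
    [0,0,0.89,0,0.65],
    [0,0,0.89,0,0.65],
    [0,0,0.89,0,0.65],
    [0,0,0.88,0,0.65],
    [0,0,0,0,0.65],
    [0,0,0,0,1],
    [0,0,0,0,1],
    [0,0,0,0,1]
  ]
}}

```text
t: 2.52
ee_pos: [0.5345, 0.2105, 0.0868]
tool_rot: [180.0, 0.0, 90.0]
ft_force: [-0.5, -2.3, 5.9]
width: 0.0095
gripper_force: 39.0
```

Call:
{"op": "arm_command", "data": {
  "series": [
    [0,-0.3,0,0,1],
    [0,-0.7,0,0,1],
    [0,-0.8,0,0,1],
    [0,-0.8,0,0,1],
    [0,-0.8,0,0,1],
    [0,-0.6,0,0,1],
    [0,-0.1,0,0,1],
    [0,0,0,0,1],
    [0,0,0,0,0.6],
    [0,0,0,0,0.6],
    [0,0,-0.8,0,0.6],
    [0,0,-1,0,0.6]
  ]
}}

```text
t: 4.03
ee_pos: [0.4313, 0.2109, 0.1316]
tool_rot: [-179.9, 0.0, 90.0]
ft_force: [0.2, 0.1, 0.6]
width: 0.034
gripper_force: 0.0
```

Call:
{"op": "arm_command", "data": {
  "series": [
    [0,0,-1,0,0.6],
    [-0.5,0,-1,0,0.6],
    [-1,0.1,-0.8,0,0.5],
    [-1,0.1,0,0,0.5],
    [-1,0.1,0,0,0.5],
    [-1,0.1,0,0,0.5],
    [-1,0.1,0,0,0.5],
    [-1,0.1,0,0,0.5],
    [-1,0.1,0,0,0.5],
    [-1,0.1,0,0,0.5],
    [-1,0.1,0,0,0.5],
    [-1,0.1,0,0,0.5]
  ]
}}

```text
t: 5.52
ee_pos: [0.4566, -0.0522, 0.2014]
tool_rot: [-180.0, -0.0, 90.0]
ft_force: [1.5, 0.2, -0.2]
width: 0.0428
gripper_force: 0.0
```

Call:
{"op": "arm_command", "data": {
  "series": [
    [-1,0.1,0,0,0.5],
    [-1,0.1,0,0,0.5],
    [-1,0,0,0,0.5],
    [-1,0,0,0,0.5],
    [-1,0,0,0,0.5],
    [-0.5,0,0,0,0.5],
    [0,0,0,0,0.5]
  ]
}}

```text
t: 6.4
ee_pos: [0.4617, -0.1892, 0.2014]
tool_rot: [-180.0, -0.0, 89.9]
ft_force: [-0.3, 0.0, -0.0]
width: 0.0427
gripper_force: 0.0
```

```bash
python3 - <<'E'
from h import *
print(state()["ee_pos"])
C,W=wrist(); hsv=cv2.cvtColor(C,cv2.COLOR_RGB2HSV).astype(int);z=W[...,2]
r=(W[...,0]>0.42)&(W[...,0]<0.505)&(W[...,1]>-0.31)&(W[...,1]<-0.08)
m=r&(z>0.1)&(z<0.115)&(hsv[...,1]>60)
P=W[m];print(len(P),np.percentile(P,[2,50,98],axis=0), cv2.minAreaRect((P[:,:2]*1000).astype(np.float32)))
for y in np.arange(-0.27,-0.08,0.015):
    q=m&(W[...,1]>y)&(W[...,1]<y+.015)
    if q.sum()>5: print(y.round(3),q.sum(),np.percentile(W[q][:,0],[3,50,97]).round(4),np.median(W[q][:,2]))
cv2.imwrite("pics/w2.png",C[...,::-1])
C2=C
S=snap("scene");cv2.imwrite("pics/s2.png",S["color"][...,::-1]);np.savez("scene2.npz",**S)
W=cloud(S);z=W[...,2]
m=(abs(z-0.14)<0.005)&(W[...,1]>0.05)&(W[...,0]>0.5)
hsv=cv2.cvtColor(S["color"],cv2.COLOR_RGB2HSV)
m=(z>0.115)&(z<0.131)&(W[...,0]>0.43)&(W[...,0]<0.53)&(W[...,1]>0.08)&(W[...,1]<0.34);print("front panel",m.sum(),np.percentile(W[m],[2,50,98],axis=0))
m=(abs(z-0.08)<0.008)&(W[...,0]>0.43)&(W[...,0]<0.6)&(W[...,1]>0.08)&(W[...,1]<0.34);print("floor",m.sum(),np.percentile(W[m],[2,50,98],axis=0))
E
```

```text
[ 0.46165772 -0.18918513  0.20138226]
4707 [[ 0.44956873 -0.25412733  0.10470131]
 [ 0.46094159 -0.19905062  0.10752382]
 [ 0.47271731 -0.1528615   0.10898143]] ((461.1788024902344, -204.20870971679688), (22.044904708862305, 106.85184478759766), 3.4740171432495117)
-0.27 57 [0.454  0.4628 0.4731] 0.10737109278329753
-0.255 571 [0.4536 0.4636 0.4742] 0.10771252344496388
-0.24 604 [0.4525 0.4629 0.4733] 0.10763710907154667
-0.225 632 [0.4519 0.4622 0.4725] 0.10772020234331146
-0.21 674 [0.4508 0.4609 0.4716] 0.10772692642242697
-0.195 717 [0.4498 0.4602 0.4705] 0.1076555627349811
-0.18 754 [0.4492 0.4591 0.4694] 0.10762093656882574
-0.165 698 [0.4489 0.4584 0.468 ] 0.10587191961016787
front panel 632 [[0.46963742 0.09478841 0.11563157]
 [0.48234785 0.21701111 0.12397548]
 [0.51833927 0.32703956 0.13022429]]
floor 991 [[0.48524307 0.10565052 0.07576995]
 [0.51180704 0.21096371 0.08049122]
 [0.54064665 0.32003873 0.0869482 ]]
```

View pics/w2.png

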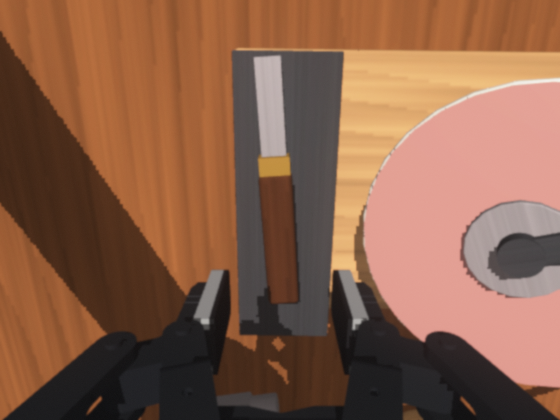

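Wrist view: scraper at columns 255-298, blade at top (+y), yaw ≈93°, handle x≈0.460 at y=-0.19, fingers clear of wheel on the right. I grip it.

Call:
{"op": "arm_command", "data": {
  "series": [
    [0,-0.07,0.8,-0.55,0.5],
    [0,0,0.9,0,0.5],
    [0,0,0.9,0,0.5],
    [0,0,0.9,0,0.5],
    [0,0,0.75,0,0.5],
    [0,0,0,0,0.5],
    [0,0,0,0,1],
    [0,0,0,0,1],
    [0,0,0,0,1]
  ],
  "grip_force": 40
}}

```text
t: 7.62
ee_pos: [0.4604, -0.1889, 0.0962]
tool_rot: [179.9, 0.0, 93.3]
ft_force: [-1.1, 3.3, 8.0]
width: 0.0207
gripper_force: 40.3
```

Call:
{"op": "arm_command", "data": {
  "series": [
    [0,0,-0.5,0,1],
    [0,0,-1,0,1],
    [0,0,-1,0,1],
    [0,0,-1,0,1],
    [0,0,-1,0,1],
    [0,0,-0.5,0,1],
    [0,0,0,0,1]
  ]
}}

```text
t: 8.5
ee_pos: [0.4603, -0.1892, 0.2211]
tool_rot: [179.9, 0.1, 93.3]
ft_force: [-0.0, 0.4, -1.2]
width: 0.0211
gripper_force: 39.3
```

```bash
python3 - <<'E'
from h import *
print(state())
C,W=wrist();cv2.imwrite("pics/w3.png",C[...,::-1])
hsv=cv2.cvtColor(C,cv2.COLOR_RGB2HSV).astype(int);z=W[...,2]
print(W[200:420:20,270:300].reshape(11,-1,3).mean(1).round(3))
# tray from both cams
for n in ("scene","side"):
    S=snap(n);V=cloud(S);z=V[...,2]
    for nm,lo,hi in (("rim",.112,.124),("floor",.074,.086),("panel",.124,.133)):
        m=(z>lo)&(z<hi)&(V[...,0]>0.43)&(V[...,0]<0.575)&(V[...,1]>0.07)&(V[...,1]<0.35);print(n,nm,m.sum(),np.percentile(V[m],[1,50,99],axis=0).round(3).tolist())
E
```

```text
{'t': 8.5, 'joints': array([-2.92214594e+01,  1.87149902e+01,  9.55511134e+01, -1.46831077e-03,
        6.56348180e+01, -3.25182239e+01]), 'joint_velocities': array([-0.06810935,  1.48846939,  1.52248   , -0.05154921, -1.29715926,
       -0.04459915]), 'tau': array([ 6.03448134e-02, -7.08924580e+01, -3.56843126e+01,  9.38301935e-03,
        6.33570738e-01,  9.22759682e-04]), 'ee_pos': array([ 0.46027114, -0.18918137,  0.22108356]), 'tool_rot': array([1.79917175e+02, 5.43900598e-02, 9.32973298e+01]), 'ft_force': array([-0.03503583,  0.40563738, -1.19835013]), 'torque': array([ 0.02747748,  0.01370532, -0.00363653]), 'gripper_force': 39.32921290397644, 'width': 0.02107168860827927}
[[   nan    nan    nan]
 [ 0.461 -0.156  0.231]
 [ 0.461 -0.164  0.231]
 [ 0.462 -0.171  0.233]
 [ 0.462 -0.18   0.233]
 [ 0.463 -0.189  0.233]
 [ 0.463 -0.198  0.233]
 [ 0.464 -0.207  0.233]
 [ 0.464 -0.218  0.233]
 [ 0.465 -0.228  0.233]
 [ 0.466 -0.239  0.233]]
scene rim 459 [[0.473, 0.093, 0.112], [0.488, 0.217, 0.118], [0.568, 0.33, 0.124]]
scene floor 944 [[0.482, 0.106, 0.075], [0.513, 0.211, 0.08], [0.541, 0.325, 0.085]]
scene panel 331 [[0.468, 0.092, 0.124], [0.478, 0.22, 0.127], [0.487, 0.328, 0.131]]
side rim 104 [[0.432, 0.085, 0.112], [0.473, 0.206, 0.119], [0.488, 0.315, 0.124]]
side floor 84 [[0.466, 0.083, 0.074], [0.494, 0.206, 0.081], [0.514, 0.322, 0.086]]
side panel 148 [[0.466, 0.084, 0.124], [0.475, 0.192, 0.127], [0.482, 0.319, 0.133]]
```

Call:
{"op": "arm_command", "data": {
  "series": [
    [0.5,0,0,0.55,1],
    [1,0.1,0,0,1],
    [1,0.2,0,0,1],
    [1,0.2,0,0,1],
    [1,0.2,0,0,1],
    [1,0.2,0,0,1],
    [1,0.2,0,0,1],
    [1,0.2,0,0,1],
    [1,0.2,0,0,1],
    [1,0.2,0,0,1],
    [1,0.2,0,0,1],
    [1,0.2,0,0,1]
  ]
}}

```text
t: 10.15
ee_pos: [0.5115, 0.0993, 0.2193]
tool_rot: [-179.9, 0.0, 90.0]
ft_force: [-0.6, 0.0, -0.8]
width: 0.0205
gripper_force: 39.3
```

Call:
{"op": "arm_command", "data": {
  "series": [
    [1,0.2,0,0,1],
    [1,0.2,0,0,1],
    [1,0.2,0,0,1],
    [0.8,0,0,0,1],
    [0,0,0.4,0,1],
    [0,0,0.4,0,1],
    [0,0,0,0,1]
  ]
}}

```text
t: 11.02
ee_pos: [0.5261, 0.1926, 0.1991]
tool_rot: [-179.9, 0.0, 90.0]
ft_force: [0.3, -0.9, -1.4]
width: 0.0207
gripper_force: 39.3
```

```bash
python3 - <<'E'
from h import *
print(state()["ee_pos"],state()["width"])
C,W=wrist();cv2.imwrite("pics/w4.png",C[...,::-1])
V=W;z=V[...,2]
for nm,lo,hi in (("rim",.112,.124),("floor",.074,.086),("panel",.124,.133),("cabtop",.136,.145)):
    m=(z>lo)&(z<hi)&(V[...,0]>0.43)&(V[...,0]<0.8)&(V[...,1]>0.07)&(V[...,1]<0.35);
    if m.sum(): print(nm,m.sum(),np.percentile(V[m],[1,50,99],axis=0).round(3).tolist())
E
```

```text
[0.52605616 0.19261888 0.19910863] 0.02071273382145549
rim 5905 [[0.483, 0.143, 0.112], [0.488, 0.281, 0.118], [0.59, 0.316, 0.123]]
floor 32930 [[0.489, 0.111, 0.078], [0.564, 0.24, 0.08], [0.604, 0.312, 0.083]]
panel 9365 [[0.469, 0.125, 0.125], [0.477, 0.239, 0.127], [0.591, 0.313, 0.132]]
cabtop 59540 [[0.59, 0.091, 0.138], [0.637, 0.219, 0.14], [0.7, 0.31, 0.141]]
```

View pics/w4.png

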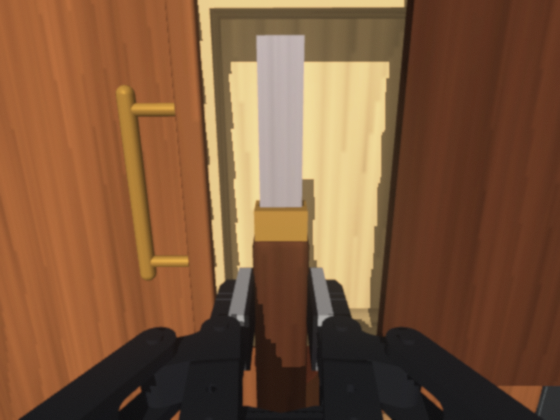

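Wrist view: the scraper (cols 255-305) hangs over the open drawer, whose opening spans cols 215-400, blade short of the far wall. I lower and release.

Call:
{"op": "arm_command", "data": {
  "series": [
    [0,0.48,0.8,0,1],
    [0,0,0.9,0,1],
    [0,0,0.9,0,1],
    [0,0,0.9,0,1],
    [0,0,0.6,0,1],
    [0,0,0.3,0,1],
    [0,0,0,0,1]
  ]
}}

```text
t: 11.95
ee_pos: [0.5388, 0.1934, 0.0903]
tool_rot: [-180.0, 0.0, 90.0]
ft_force: [0.1, 0.6, -0.5]
width: 0.0206
gripper_force: 39.3
```

Call:
{"op": "arm_command", "data": {
  "series": [
    [0,0,0.12,0,1],
    [0,0,0,0,1],
    [0,0,0,0,0.68],
    [0,0,0,0,0.55],
    [0,0,0,0,0.55],
    [0,0,0,0,0.55],
    [0,0,-0.6,0,0.55],
    [0,0,-1,0,0.55],
    [0,0,-1,0,0.55],
    [0,0,-1,0,0.55],
    [0,0,-1,0,0.55],
    [0,0,0,0,0.55]
  ]
}}

```text
t: 13.45
ee_pos: [0.5401, 0.1938, 0.2051]
tool_rot: [179.7, -0.1, 90.0]
ft_force: [0.1, -0.4, 0.7]
width: 0.0385
gripper_force: 0.0
```

```bash
python3 - <<'E'
from h import *
print(state()["ee_pos"],state()["width"])
C,W=wrist();z=W[...,2]; hsv=cv2.cvtColor(C,cv2.COLOR_RGB2HSV).astype(int)
r=(W[...,0]>0.492)&(W[...,0]<0.588)&(W[...,1]>0.1)&(W[...,1]<0.32)
m=r&(z>0.0825)&(z<0.104)
for y in np.arange(0.1,0.32,0.015):
    q=m&(W[...,1]>y)&(W[...,1]<y+.015)
    if q.sum()>20: print(y.round(3),q.sum(),np.percentile(W[q][:,0],[3,50,97]).round(4),np.median(W[q][:,2]).round(4))
cv2.imwrite("pics/w5.png",C[...,::-1])
E
```

```text
[0.5401     0.1938031  0.20514774] 0.038497923912669124
0.1 1455 [0.5082 0.5419 0.575 ] 0.0939
0.115 160 [0.5299 0.5396 0.5494] 0.0975
0.13 528 [0.5293 0.5397 0.55  ] 0.0977
0.145 558 [0.5296 0.5404 0.5506] 0.0976
0.16 584 [0.5296 0.5397 0.5505] 0.0977
0.175 618 [0.5295 0.5398 0.5503] 0.0977
0.19 636 [0.5294 0.5398 0.5501] 0.0977
0.205 702 [0.5295 0.5398 0.5494] 0.0975
0.22 666 [0.5304 0.5398 0.5487] 0.0955
0.235 540 [0.5319 0.5399 0.5472] 0.0908
0.25 557 [0.5321 0.5393 0.5471] 0.0908
0.265 592 [0.5321 0.5393 0.547 ] 0.0908
0.28 449 [0.5318 0.5393 0.5469] 0.0908
0.31 879 [0.4947 0.5388 0.5848] 0.0939
```

View pics/w5.png

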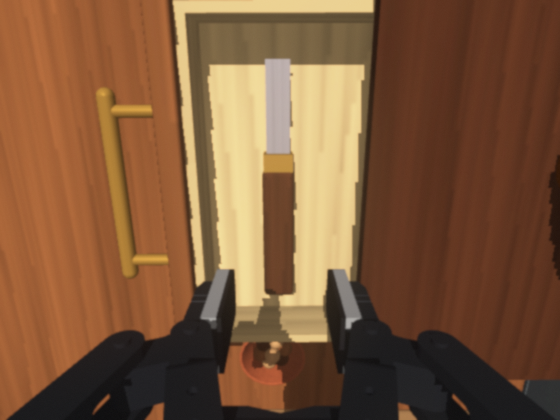

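The scraper lies flat in the drawer (butt near (278,290), tip near (278,60)), released, with y from 0.125 to 0.295, so well inside the walls. Next is the wheel: approach from the +y side with the gripper open.

Call:
{"op": "arm_command", "data": {
  "series": [
    [0,0,-1,0,0.3],
    [0,0,-1,0,0],
    [-1,0.1,0,0,0],
    [-1,0.1,0,0,0],
    [-1,0.1,0,0,0],
    [-1,0.1,0,0,0],
    [-1,0.1,0,0,0],
    [-1,0.1,0,0,0],
    [-1,0.1,0,0,0],
    [-1,0.1,0,0,0],
    [-1,0.1,0,0,0],
    [-0.9,0.2,0,0,0]
  ]
}}

```text
t: 15.0
ee_pos: [0.5659, -0.0549, 0.2518]
tool_rot: [-179.9, -0.0, 90.0]
ft_force: [-0.1, -0.1, -0.7]
width: 0.0852
gripper_force: 0.0
```

```bash
cat > red.py <<'E'
from h import *
def red(ov=0):
    out=[]
    for n in("scene","side","wrist"):
        if n=="wrist": C,W=wrist()
        else:
            s=snap(n);C=s["color"];W=cloud(s)
        h=cv2.cvtColor(C,cv2.COLOR_RGB2HSV).astype(int);H,S,V=h[...,0],h[...,1],h[...,2];z=W[...,2]
        m=(W[...,0]>0.44)&(W[...,0]<0.7)&(W[...,1]>-0.32)&(W[...,1]<-0.08)&(z>0.125)&(z<0.27)&((H<6)|(H>172))&(S>165)&(V>60)
        P=W[m]
        if len(P)>15: print(n,len(P),np.percentile(P,[2,50,98],axis=0).round(3).tolist())
        cv2.imwrite("pics/last_%s.png"%n,C[...,::-1])
    st=state();print(st["t"],st["ee_pos"].round(4),st["width"],st["ft_force"].round(1))
red()
E
python3 red.py
```

```text
scene 100 [[0.619, -0.174, 0.212], [0.635, -0.16, 0.234], [0.648, -0.154, 0.252]]
side 76 [[0.608, -0.182, 0.211], [0.624, -0.177, 0.235], [0.641, -0.163, 0.254]]
wrist 693 [[0.619, -0.161, 0.203], [0.629, -0.156, 0.216], [0.641, -0.154, 0.227]]
15.15 [ 0.5661 -0.0547  0.2518] 0.08527880639352803 [-0.5  0.5  0.3]
```

Call:
{"op": "arm_command", "data": {
  "series": [
    [-0.5,0.2,0.9,0,0],
    [-0.5,0.18,0.83,0,0],
    [-0.9,0,0,0,0],
    [-0.9,0,0,0,0],
    [-0.7,0,0,0,0],
    [-0.56,0.15,-0.08,0,0],
    [-0.56,0.05,-0.03,0,0],
    [0,0,0,0,0]
  ]
}}

```text
t: 16.15
ee_pos: [0.581, -0.1705, 0.2119]
tool_rot: [180.0, 0.0, 89.9]
ft_force: [-0.2, 0.8, -0.4]
width: 0.0855
gripper_force: 0.0
```

```bash
python3 red.py
```

```text
scene 70 [[0.635, -0.201, 0.213], [0.643, -0.19, 0.23], [0.653, -0.182, 0.247]]
side 69 [[0.615, -0.212, 0.214], [0.629, -0.208, 0.239], [0.644, -0.194, 0.257]]
wrist 1946 [[0.612, -0.202, 0.223], [0.62, -0.188, 0.246], [0.626, -0.185, 0.251]]
16.3 [ 0.5807 -0.1692  0.2117] 0.08510711711419944 [-0.6 -0.3  0.1]
```

View pics/last_wrist.png

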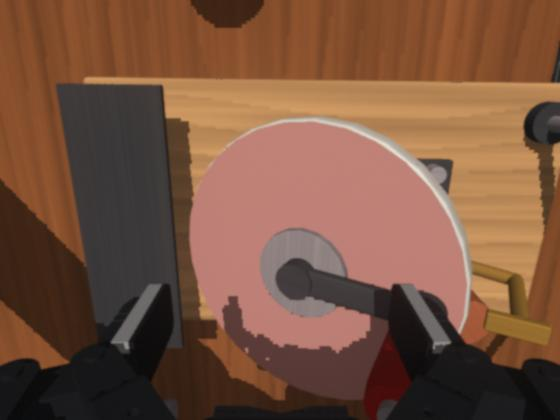

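The wrist view shows the right finger beside the red handle (390,380) and the brass pointer at (520,310): the push works and the handle is near the pointer. I push on to about θ=1, then lift and start the spin.

Call:
{"op": "arm_command", "data": {
  "series": [
    [-0.6,-0.05,0.03,0,0],
    [-0.54,-0.15,0.08,0,0],
    [-0.49,-0.24,0.12,0,0],
    [-0.43,-0.32,0.17,0,0],
    [-0.35,-0.39,0.2,0,0],
    [0,0,0,0,0],
    [0.8,0,0,0,0],
    [0.3,-0.6,-1,1,0],
    [0,-0.6,-1,1,0],
    [0,0,-0.4,1,0],
    [0,0,0,1,0],
    [0,0,0,1,0]
  ]
}}

```text
t: 17.8
ee_pos: [0.5224, -0.1994, 0.2572]
tool_rot: [180.0, -0.0, 59.9]
ft_force: [-0.4, 0.1, 0.0]
width: 0.0854
gripper_force: 0.0
```

Call:
{"op": "arm_command", "data": {
  "series": [
    [0,0,0,1,0.3],
    [0,0,0,1,0.3],
    [0,0,0,1,0.3],
    [0,0,0,1,0.3],
    [0,0,0,1,0.3],
    [0,0,0,1,0.3],
    [0,0,0,1,0.3],
    [0,0,0,1,0.3],
    [0,0,0,1,0.3],
    [0,0,0,1,0.3],
    [0,0,0,0,0.3]
  ]
}}

```text
t: 19.18
ee_pos: [0.5224, -0.1996, 0.257]
tool_rot: [180.0, -0.0, 0.1]
ft_force: [0.6, 1.0, 0.5]
width: 0.06
gripper_force: 0.0
```

```bash
python3 red.py
```

```text
scene 98 [[0.593, -0.263, 0.196], [0.608, -0.249, 0.217], [0.619, -0.241, 0.238]]
side 72 [[0.579, -0.271, 0.192], [0.596, -0.265, 0.221], [0.611, -0.255, 0.239]]
wrist 4145 [[0.581, -0.265, 0.197], [0.601, -0.251, 0.229], [0.619, -0.244, 0.238]]
19.325 [ 0.5222 -0.2001  0.2569] 0.059582427646660996 [-1.3 -0.1  0.3]
```

Call:
{"op": "arm_command", "data": {
  "series": [
    [0.97,0.76,0,0,0.3],
    [0.97,0.76,0,0,0.3],
    [0.97,0.76,0,0,0.3],
    [0,0,0.8,0,0.3],
    [0,0,0.8,0,0.3],
    [0,0,0.66,0,0.3],
    [0,0,0,0,0.3],
    [0,0,0,0,1],
    [0,0,0,0,1],
    [0,0,0,0,1],
    [0,0,0,0,1]
  ],
  "grip_force": 30
}}

```text
t: 20.7
ee_pos: [0.5947, -0.2574, 0.2011]
tool_rot: [-180.0, -0.0, 0.0]
ft_force: [-4.0, 2.9, 4.5]
width: 0.0235
gripper_force: 30.6
```

```bash
python3 red.py; python3 - <<'E'
import numpy as np
th=np.arange(1.09,5.6,0.26)
p=np.c_[0.0618*np.cos(th),-0.07*np.sin(th),0.0328*np.cos(th)]
d=np.diff(p,axis=0)/0.025
for t,r in zip(th[1:],d): print(round(t,2),[round(v,2) for v in (r[0],-r[1],-r[2])])
E
```

```text
scene 47 [[0.596, -0.268, 0.191], [0.611, -0.254, 0.208], [0.618, -0.245, 0.23]]
wrist 7254 [[0.584, -0.269, 0.195], [0.602, -0.257, 0.222], [0.617, -0.247, 0.236]]
20.85 [ 0.5947 -0.2574  0.2011] 0.023600979255925532 [-3.6  3.2  4. ]
1.35 [np.float64(-0.6), np.float64(0.25), np.float64(0.32)]
1.61 [np.float64(-0.64), np.float64(0.07), np.float64(0.34)]
1.87 [np.float64(-0.63), np.float64(-0.12), np.float64(0.34)]
2.13 [np.float64(-0.58), np.float64(-0.3), np.float64(0.31)]
2.39 [np.float64(-0.49), np.float64(-0.46), np.float64(0.26)]
2.65 [np.float64(-0.37), np.float64(-0.59), np.float64(0.2)]
2.91 [np.float64(-0.23), np.float64(-0.68), np.float64(0.12)]
3.17 [np.float64(-0.06), np.float64(-0.72), np.float64(0.03)]
3.43 [np.float64(0.1), np.float64(-0.72), np.float64(-0.05)]
3.69 [np.float64(0.26), np.float64(-0.66), np.float64(-0.14)]
3.95 [np.float64(0.4), np.float64(-0.57), np.float64(-0.21)]
4.21 [np.float64(0.52), np.float64(-0.43), np.float64(-0.27)]
4.47 [np.float64(0.6), np.float64(-0.26), np.float64(-0.32)]
4.73 [np.float64(0.64), np.float64(-0.08), np.float64(-0.34)]
4.99 [np.float64(0.63), np.float64(0.11), np.float64(-0.34)]
5.25 [np.float64(0.59), np.float64(0.29), np.float64(-0.31)]
5.51 [np.float64(0.5), np.float64(0.45), np.float64(-0.27)]
```

Gripped (width 23.5 mm). Following the circle.

Call:
{"op": "arm_command", "data": {
  "series": [
    [-0.6,0.25,0.32,0,1],
    [-0.64,0.07,0.34,0,1],
    [-0.63,-0.12,0.34,0,1],
    [-0.58,-0.3,0.31,0,1],
    [-0.49,-0.46,0.26,0,1],
    [0,0,0,0,1]
  ]
}}

```text
t: 21.6
ee_pos: [0.5227, -0.2419, 0.1627]
tool_rot: [-179.9, -0.2, 0.0]
ft_force: [9.4, 15.0, 14.1]
width: 0.0237
gripper_force: 31.8
```

```bash
python3 red.py
```

```text
scene 47 [[0.521, -0.254, 0.158], [0.538, -0.24, 0.173], [0.546, -0.229, 0.197]]
wrist 7326 [[0.512, -0.254, 0.156], [0.531, -0.243, 0.184], [0.546, -0.232, 0.198]]
21.75 [ 0.5233 -0.2426  0.163 ] 0.02372419590769017 [ 7.7 15.4 15.8]
```

Call:
{"op": "arm_command", "data": {
  "series": [
    [-0.37,-0.65,0.18,0,1],
    [-0.23,-0.7,0.1,0,1],
    [-0.06,-0.72,0.03,0,1],
    [0.1,-0.72,-0.07,0,1],
    [0.26,-0.66,-0.14,0,1],
    [0,0,0,0,1]
  ]
}}

```text
t: 22.5
ee_pos: [0.516, -0.1568, 0.1589]
tool_rot: [180.0, -0.2, 0.1]
ft_force: [12.1, 1.0, -17.3]
width: 0.0239
gripper_force: 31.1
```

```bash
python3 red.py
```

```text
scene 51 [[0.515, -0.169, 0.154], [0.53, -0.155, 0.171], [0.539, -0.146, 0.193]]
wrist 7230 [[0.505, -0.169, 0.152], [0.524, -0.158, 0.179], [0.538, -0.147, 0.194]]
22.65 [ 0.5156 -0.1576  0.1588] 0.023646279047452156 [ 11.7   0.3 -17.1]
```

Call:
{"op": "arm_command", "data": {
  "series": [
    [0.4,-0.57,-0.21,0,1],
    [0.52,-0.43,-0.27,0,1],
    [0.6,-0.26,-0.32,0,1],
    [0.64,-0.08,-0.34,0,1],
    [0.63,0.11,-0.34,0,1],
    [0.59,0.29,-0.31,0,1],
    [0,0,0,0,1]
  ]
}}

```text
t: 23.52
ee_pos: [0.6005, -0.1342, 0.2037]
tool_rot: [180.0, -0.2, 0.0]
ft_force: [8.3, 2.8, -12.3]
width: 0.0237
gripper_force: 32.5
```

```bash
python3 red.py
```

```text
scene 52 [[0.601, -0.145, 0.199], [0.614, -0.132, 0.214], [0.626, -0.125, 0.238]]
wrist 7194 [[0.589, -0.145, 0.197], [0.608, -0.134, 0.224], [0.622, -0.123, 0.238]]
23.675 [ 0.5997 -0.1337  0.2033] 0.02375570032930082 [ 11.    2.6 -13.4]
```

Call:
{"op": "arm_command", "data": {
  "series": [
    [0,0,0,0,0.6],
    [0,0,0,0,0.3],
    [0,0,0,0,0.3],
    [0,0,-0.8,0,0.3],
    [0,0,-1,0,0.3],
    [0,0,-0.3,0,0.3],
    [-0.6,-0.8,0,0,0.3],
    [-0.6,-0.8,0,0,0],
    [-0.6,-0.8,0,0,0],
    [0,0,0,-1,0],
    [0,0,0,-1,0],
    [0,0,0,-1,0]
  ]
}}

```text
t: 25.18
ee_pos: [0.553, -0.0738, 0.2552]
tool_rot: [-180.0, 0.0, 18.2]
ft_force: [0.5, -0.1, 0.2]
width: 0.0852
gripper_force: 0.0
```

Call:
{"op": "arm_command", "data": {
  "series": [
    [0,0,0,-1,0],
    [0,0,0,-1,0],
    [0,0,0,-1,0],
    [0,0,0,-1,0],
    [0,0,0,-1,0],
    [0,0,0,-1,0],
    [0,0,0,-1,0],
    [0,0,0,-1,0],
    [0,0,0,-1,0],
    [0,0,0,-1,0],
    [0,0,0,-1,0],
    [0,0,0,-1,0]
  ]
}}

```text
t: 26.68
ee_pos: [0.5531, -0.0739, 0.2551]
tool_rot: [-180.0, -0.0, 90.2]
ft_force: [-0.9, 0.2, -0.4]
width: 0.0853
gripper_force: 0.0
```

```bash
python3 red.py
```

```text
scene 85 [[0.598, -0.138, 0.2], [0.61, -0.128, 0.22], [0.622, -0.121, 0.238]]
side 76 [[0.582, -0.15, 0.196], [0.599, -0.143, 0.222], [0.615, -0.128, 0.238]]
wrist 2724 [[0.583, -0.141, 0.195], [0.599, -0.124, 0.225], [0.617, -0.121, 0.238]]
26.825 [ 0.5531 -0.0739  0.2553] 0.08512587602316879 [-0.1  0.  -0.1]
```

Call:
{"op": "arm_command", "data": {
  "series": [
    [0,0,0.8,0,0],
    [0,0,0.8,0,0],
    [0,0,0.76,0,0],
    [-0.7,-0.1,0,0,0],
    [-0.76,0,0,0,0],
    [-0.41,0.45,-0.24,0,0],
    [-0.43,0.32,-0.17,0,0],
    [-0.49,0.24,-0.12,0,0],
    [-0.54,0.15,-0.08,0,0],
    [-0.3,0.05,-0.03,0,0],
    [0,0,0,0,0],
    [0,0,0,0,0]
  ]
}}

```text
t: 28.32
ee_pos: [0.5809, -0.1645, 0.2126]
tool_rot: [-180.0, -0.0, 90.0]
ft_force: [0.1, 0.9, -0.1]
width: 0.0852
gripper_force: 0.0
```

```bash
python3 red.py
```

```text
scene 74 [[0.633, -0.196, 0.215], [0.644, -0.185, 0.23], [0.653, -0.178, 0.248]]
side 71 [[0.614, -0.206, 0.212], [0.628, -0.2, 0.24], [0.644, -0.187, 0.257]]
wrist 2013 [[0.612, -0.197, 0.223], [0.62, -0.182, 0.246], [0.626, -0.178, 0.252]]
28.475 [ 0.581  -0.1644  0.2127] 0.08509879794927865 [-0.4  0.4  0.9]
```

Call:
{"op": "arm_command", "data": {
  "series": [
    [-0.1,0,0,0,0],
    [0,0,0,0,0],
    [0.6,0,0,0,0],
    [1,-0.1,0,0,0],
    [1,-0.2,0,0,0],
    [1,-0.5,0,0,0],
    [0.5,-1,-0.5,0,0],
    [0,-1,-1,0,0],
    [0,-1,-1,0,0],
    [0,-1,-1,0,0],
    [0,0,0,0,0]
  ]
}}

```text
t: 29.85
ee_pos: [0.4606, -0.0641, 0.3019]
tool_rot: [179.8, 0.0, 90.0]
ft_force: [-0.4, -0.6, 0.2]
width: 0.085
gripper_force: 0.0
```

```bash
python3 red.py; python3 - <<'E'
from h import *
a=cv2.imread("pics/last_scene.png");b=cv2.imread("pics/last_side.png")
cv2.imwrite("pics/final.png",np.hstack([a[100:380,120:500],cv2.resize(b[100:380,200:420],None,fx=1,fy=1)]))
s=snap("side");C=s["color"];W=cloud(s);h=cv2.cvtColor(C,cv2.COLOR_RGB2HSV).astype(int)
m=(h[...,0]>18)&(h[...,0]<32)&(h[...,1]>120)&(W[...,2]>0.1)&(W[...,0]>0.6)&(W[...,0]<0.75)&(W[...,1]<-0.1)&(W[...,1]>-0.3)
print("pointer",m.sum(),np.percentile(W[m],[5,50,95],axis=0).round(3).tolist() if m.any() else "")
E
```

```text
scene 108 [[0.619, -0.196, 0.215], [0.639, -0.183, 0.236], [0.653, -0.176, 0.255]]
side 74 [[0.614, -0.206, 0.21], [0.629, -0.201, 0.24], [0.643, -0.186, 0.255]]
wrist 140 [[0.632, -0.186, 0.204], [0.637, -0.181, 0.21], [0.644, -0.179, 0.217]]
30.0 [ 0.4614 -0.0643  0.2997] 0.08535218012262812 [-0.1  0.1 -0. ]
pointer 42 [[0.683, -0.203, 0.142], [0.697, -0.197, 0.187], [0.711, -0.193, 0.211]]
```

View pics/final.png

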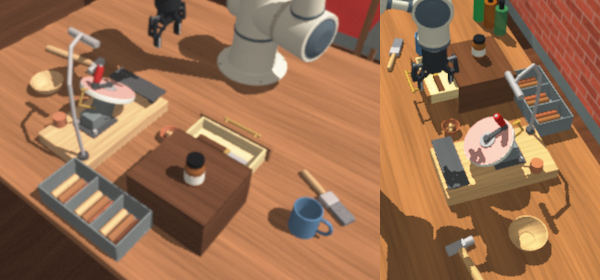

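The final view shows the handle at the pointer, the drawer open with the scraper in it and the other things in place. The handle is about 3 mm off the pointer, against a tolerance of 14 mm.

```bash
python3 -c "
from rig import job
print(job.close_job())"
```

```text
the job is handed in; nothing more can be done
None
```

I handed the job in at about 30 s of the 72 s allowed, but the judge gave no verdict: the drawer is about 11 cm open with the scraper flat inside, and the wheel is one full turn past the pointer with the handle within about 3 mm of it (camera measurements).

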